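# Chill a cup: load the chiller, count three clicks, start it

### The job

Stand the straight-sided steel cup upright on the bar chiller's round plate, inside its low ring, setting it down rather than dropping it, and let go. Then turn the chiller's dial anticlockwise (seen from above) all the way back to its end stop, and from the stop turn it clockwise by exactly three clicks, the stop itself not counting. Only when the cup is on the plate and the dial is set, press the start button fully down and let it come up; leave the jigger, the jar and the glass standing where they are.

Things in the scene. Friction and masses are not known exactly. Their poses are not given: they have to be found in the camera images.
- steel_cup: Loose, empty, plain straight-sided polished steel cup, 82 mm tall, 47 mm wide at the open rim and tapering to 40 mm at the foot, about 0.12 kg; stands upright. Origin: centre of its underside; z up. Told from the jigger, which is also steel, by having no waist.
- chiller: Bar chiller, fixed on the worktop: low plain grey box, 130 mm (x) by 350 mm (y), top face 45 mm above the worktop. Origin: centre of its underside; x points to its back (away from the robot), y along its length to the robot's left. In its frame the plate's centre is at y -115 mm, the dial's axis at y +35 mm, the start button at y +130 mm, all at x 0.
- plate (a point): Centre of the round steel cooling plate's upper face, 46 mm above the worktop; clear flat diameter 70 mm inside a low steel ring that stands 3 mm above the plate (outer diameter 78 mm). Axes as the chiller's. The cup's foot goes anywhere flat inside the ring.
- dial_grip (a point): On the dial's vertical axis at grip height, 79 mm above the worktop. Black dial: disc 44 mm wide, 8 mm high, with an upright grip bar 42 mm long, 14 mm thick; bar top 7 mm above this point, disc top 23 mm below it. The point turns with the dial: x along the bar to the pointer end (steel line on top, nose on the disc). Marks on the housing show the 8 positions, the longest mark at the stop.
- dial (a joint): Dial angle, rad: 0 at the anticlockwise end stop, growing clockwise seen from above. Sprung detents every 0.42: stop 0, first click 0.42, second 0.84, third 1.26, ... seventh 2.94 (other stop). Let go, it snaps to the nearest; 0.11 N m passes a click. At the stop the pointer is 1.47 rad anticlockwise of the chiller's x axis (to the left). It starts on click 1, 2 or 3.
- start_top (a point): Centre of the top of the start button, 61 mm above the worktop when up: round steel cap, 28 mm diameter, in a black collar 44 mm wide whose rim is 10 mm below the cap's top; pressed from above. It moves with the cap.
- start (a joint): Travel of the start button, m: 0 up, 0.006 fully down, where it takes 5 N; it springs back by itself.
- jigger_1: Loose steel jigger, hourglass-shaped with a waist, 43 mm wide, 95 mm tall; bystander. Origin: centre of its underside.
- olive_jar: Loose glass jar with a lid, 62 mm wide, 86 mm tall, on the robot's right; bystander. Origin: centre of its underside.
- coupe_1: Loose low drinking glass, 82 mm wide, 89 mm tall, on the robot's right; bystander. Origin: centre of its underside.

How it is judged:
By the outcome, as a careful person would: the job done as asked, in the order asked, and still so for the second after the job is handed in, with the robot touching nothing.
It also fails if it takes over 53 s, if anything falls off the work surface, if the arm or the gripper's body presses on something with over 40 N, if the wrist force passes 120 N, or if a joint passes its speed limit or range.

### The arm

A 7-joint arm with a two-finger parallel gripper is mounted at the origin on a cart in front of the work surface, level with it; the furniture and walls round the work are solid. World frame = base frame: x ahead of the robot, y to its left, z up, the work surface at z = 0. Lengths are in m, angles in rad, forces in N, time in s.
With the tool pointing down it reaches from about 0.4 to 0.925 m from the base axis. Payload 4.1 kg.
Tool frame: the origin (TCP) lies on the centre line of the jaws, within the pads' length; the fingertips stand manip.nose_length ahead of it and the grasp point (between the pads) lies 8 mm behind it (manip.nose_length is the distance from the TCP to the fingertips, in m); z points along the fingers, y is the line along which they close (so a half turn about z gives the same grasp; the last joint's range is limited). The gripper opens to 85 mm and grips with 20 to 120 N. Pads are 22 mm wide; open, the fingers measure 114 mm over their backs; the gripper's body (76 mm by 85 mm) begins 54 mm behind the grasp point. The pads swing forward as they close: fully open they stand 13 mm farther back than shut.
Start: joints at [1.028, 0.398, 0.045, 1.537, -0.019, 1.207, -0.051], TCP at [0.279, -0.587, 0.242] pointing down, gripper open.
Joint ranges: [-2.82, 2.82], [-0.49, 2.23], [-1.37, 1.46], [0, 2.46], [-1.36, 4.5], [0.23, 2], [-2.94, 2.94]. Speed limits (rad/s): [2.57, 2.57, 3.14, 3.14, 3.14, 3.14, 3.14].

### API

Orientations are given as a unit quaternion [w, x, y, z].
In Python, from workcell import manip gives the robot as it stands.
- The arm moves only by the tool shift_gripper, called after ">>>" as name(argument=value, ...), one argument or row to a line, values as JSON. Schema: {"type":"object","properties":{"rows":{"type":"object","properties":{"x":{"type":"array","items":{"type":"number"},"minItems":1,"maxItems":12},"y":{"type":"array","items":{"type":"number"},"minItems":1,"maxItems":12},"z":{"type":"array","items":{"type":"number"},"minItems":1,"maxItems":12},"rx":{"type":"array","items":{"type":"number"},"minItems":1,"maxItems":12},"ry":{"type":"array","items":{"type":"number"},"minItems":1,"maxItems":12},"rz":{"type":"array","items":{"type":"number"},"minItems":1,"maxItems":12}},"additionalProperties":false,"required":["x","y","z","rx","ry","rz"]},"finger_gap":{"type":"number"},"grip_n":{"type":"number"},"only":{"type":"string"},"quiet":{"type":"boolean"},"lines":{"type":"string"}},"required":["rows"],"additionalProperties":false}. rows is an object with one list for each field, all of the same length, 1 to 12, a row being the entries at one place: x, y, z (the shift in units of 25 mm), rx, ry, rz (a rotation vector in rad); each row is the pose to reach, as a shift and turn from the pose commanded when the call began, along the tool's axes at that moment; what a row does not reach only later rows make up. A row lasts 1/10 s, in which the tool goes at most 0.05 m and 0.15 rad, less where a joint would pass 70% of its speed; a pose out of reach is approached as far as the arm can. finger_gap is the finger opening in m, set as the call begins (left out keeps the last). The fingers move at their own pace and stop on an object; grip_n is the grip in N (left out, the last holds). Time passes only in rows, so rows that do not move let the fingers close. The tool returns the time, the measured TCP pose, the force, the opening and the grip force at its end. only (a regular expression) keeps the lines of the reply that match it, lines (a string "A,B") keeps lines A to B, and quiet returns only ok. Input that does not fit is refused with a message, and nothing moves.
- manip.state(): the state, without advancing time (a new reading comes with each control period).
- manip.capture(name): name is "scene" or "top"; returns a dict with "frame" (480x640x3 uint8, red, green, blue), "range_z" (480x640 float32, m along the optical axis (not along the pixel's ray), 0 where there is no reading), "fovy" (degrees; the focal length in pixels is half the picture's height over the tangent of half this angle, whatever the lens; pixels are square), "cx", "cy" (the principal point, pixels), "distortion" ([k1, k2, p1, p2, k3] as OpenCV has them; the pictures are not rectified), "rvec" (rotation vector, rad) and "tvec" (3), from world to camera coordinates, as OpenCV has them. Camera axes: x right, y down, z forward; pixel columns grow to the right and rows downward; lengths in m; the calibration is good to about 2 mm. A picture is of the moment at which its call begins.
- manip.sign_off(): hands the job in; it is judged then, once.
The state is a dict: "time_s": time; "q": joint angles; "joint_vel": joint speeds; "joint_torque": joint torques, N m; "ee_pos": TCP position; "tool_rot": TCP orientation; "force": force on the tool from outside, world axes, zero at the start; "ft_torque": the same for the moment, N m; "gripper_width": finger opening in m; "finger_force": force on a finger pad.
Only numpy, scipy, OpenCV 4.12 (cv2) and the standard library are available. Lean on these libraries where they do the work, as an engineer would, in place of code of your own. Each camera call takes 0.05 s, during which the arm holds its last target. There are 200 camera calls.

## Working session

There is one attempt and no reset: what is moved stays moved. The work goes in short steps, Python scripts to look and compute and a tool call to move; the robot and the scene stay as the last step left them, time stands still between calls to the robot, and variables do not carry over. Pictures are saved under pics/ and viewed, at most 10 in all, crops included, and the job is handed in when it is done.

```bash
ls; mkdir -p pics; cat > h.py <<'E'
import numpy as np,cv2
from workcell import manip
def cam(n):
    c=manip.capture(n); f=240/np.tan(np.radians(c['fovy'])/2)
    c['K']=np.array([[f,0,c['cx']],[0,f,c['cy']],[0,0,1]]); c['D']=np.array(c['distortion'],float)
    c['R']=cv2.Rodrigues(np.array(c['rvec'],float))[0]; c['t']=np.array(c['tvec'],float).ravel(); return c
def cloud(c):
    v,u=np.mgrid[:480,:640]; p=np.stack([u,v],-1).reshape(-1,1,2).astype(float)
    n=cv2.undistortPoints(p,c['K'],c['D']).reshape(480,640,2)
    z=c['range_z'][...,None]; P=np.concatenate([n*z,z],-1)
    W=(P-c['t'])@c['R']; W[c['range_z']==0]=np.nan; return W
def ray(c,uv,h):
    n=cv2.undistortPoints(np.array(uv,float).reshape(-1,1,2),c['K'],c['D']).reshape(-1,2)
    d=np.c_[n,np.ones(len(n))]@c['R']; o=-c['R'].T@c['t']
    return o+d*((h-o[2])/d[:,2])[:,None]
def proj(c,P): return cv2.projectPoints(np.array(P,float).reshape(-1,1,3),np.array(c['rvec'],float),c['t'],c['K'],c['D'])[0].reshape(-1,2)
E
python3 - <<'E'
from h import *
for n in ('scene','top'):
    c=cam(n); cv2.imwrite(f'pics/{n}0.png',c['frame'][...,::-1]); print(n,c['fovy'],c['D'],-c['R'].T@c['t'],c['R'][2])
s=manip.state(); print(s, manip.nose_length)
E
```

```text
pics
workcell.py
scene 45.46747694908651 [-0.07806155  0.          0.          0.          0.        ] [-0.45450361 -0.28975703  1.35878747] [ 0.58266816  0.14509405 -0.79965338]
top 55.16151912673786 [-0.07269237  0.          0.          0.          0.        ] [ 0.28680301 -0.05153741  1.07828329] [ 0.18733638 -0.00828544 -0.98226088]
{'time_s': 0.1, 'q': array([ 1.02797138,  0.3991257 ,  0.04501737,  1.53769263, -0.01870017,
        1.20689237, -0.05068506]), 'joint_vel': array([-0.00017092, -0.00249605, -0.00133543, -0.00267687,  0.00053078,
        0.00036965,  0.00198873]), 'joint_torque': array([ 3.70804177e-03, -4.76260936e+01,  1.36990719e+00, -2.54951710e+01,
        1.19333976e-02,  5.05902863e-03,  1.48215094e-05]), 'ee_pos': array([ 0.27892193, -0.58654075,  0.24138929]), 'tool_rot': array([-8.13605208e-04,  9.75461947e-01,  2.20166460e-01, -2.40588330e-04]), 'force': array([0.52042307, 0.37569431, 0.13512381]), 'ft_torque': array([0.08536034, 0.00677862, 0.00872994]), 'finger_force': 0.0, 'gripper_width': 0.08533016778708541} 0.011
```
View pics/scene0.png

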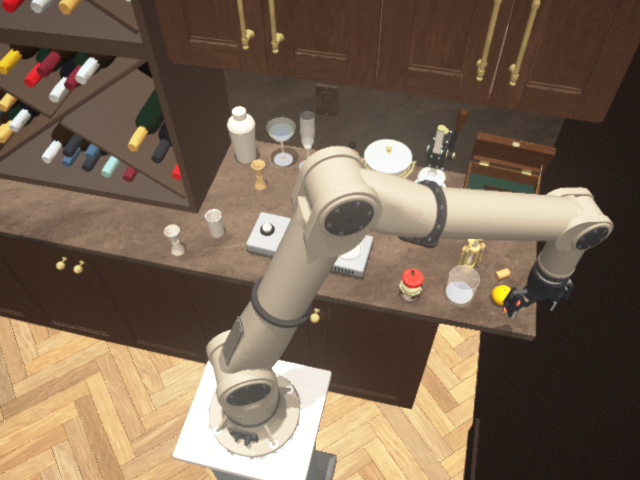

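View pics/top0.png

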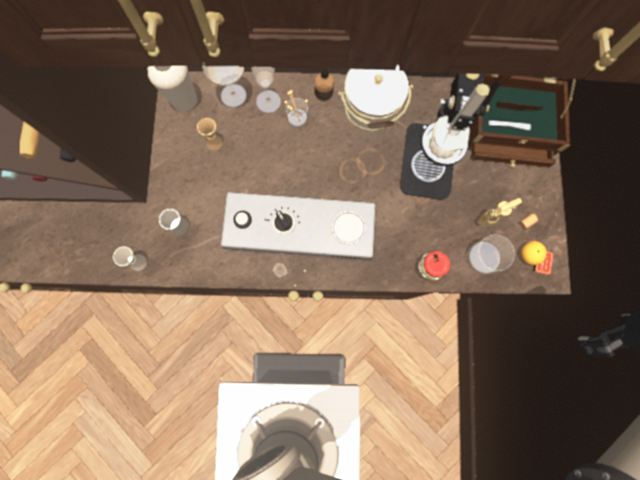

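The scene view shows the cup at about (215,223) and the waisted jigger at (175,238). In the top view, the cup rim is at (170,218), the jigger at (123,256), the button at (242,219), the dial at (284,222) with its pointer towards (279,212), and the plate at (348,228).

```bash
python3 - <<'E'
from h import *
T=cam('top');S=cam('scene');np.savez('t0.npz',f=T['frame'])
for c,n,(u,v) in ((T,'cup',(171,220)),(S,'cup',(215,223)),(T,'jig',(125,257)),(S,'jig',(175,240))):
    W=cloud(c)[v-28:v+28,u-24:u+24].reshape(-1,3); 
    for a,b in ((.02,.06),(.06,.076),(.076,.09),(.09,.11)):
        m=(W[:,2]>a)&(W[:,2]<b); w=W[m]
        if len(w): print(n,a,len(w),w.min(0).round(4),w.max(0).round(4),((w.min(0)+w.max(0))/2).round(4))
W=cloud(T)
top=(W[...,2]>.040)&(W[...,2]<.053)
top[:185]=0;top[265:]=0;top[:,:215]=0;top[:,385:]=0
n,l,st,ce=cv2.connectedComponentsWithStats(top.astype(np.uint8)); k=1+st[1:,4].argmax()
P=W[l==k]; print(np.median(P[:,2]),cv2.minAreaRect(P[:,:2].astype(np.float32)))
for n,(u,v),a in (('but',(242,219),.055),('dial',(284,222),.06)):
    w=W[v-18:v+18,u-18:u+18].reshape(-1,3); w=w[(w[:,2]>a)&(w[:,2]<.1)]; print(n,len(w),w.mean(0),w.min(0),w.max(0), cv2.minAreaRect(w[:,:2].astype(np.float32)))
im=T['frame'][180:270,210:390]; g=cv2.resize(im,None,fx=4.4,fy=4.4,interpolation=cv2.INTER_CUBIC)
cv2.imwrite('pics/tcrop.png',g[...,::-1])
im=T['frame'][200:280,100:210]; cv2.imwrite('pics/cupcrop.png',cv2.resize(im,None,fx=6,fy=6,interpolation=cv2.INTER_CUBIC)[...,::-1])
E
```

```text
cup 0.02 230 [0.4891 0.2522 0.02  ] [0.532  0.2969 0.0598] [0.5105 0.2745 0.0399]
cup 0.06 100 [0.4886 0.2518 0.0606] [0.5324 0.2971 0.0759] [0.5105 0.2744 0.0682]
cup 0.076 80 [0.4881 0.2508 0.0765] [0.5331 0.2979 0.0857] [0.5106 0.2744 0.0811]
cup 0.02 279 [0.484  0.2513 0.0202] [0.6245 0.3766 0.06  ] [0.5542 0.3139 0.0401]
cup 0.06 128 [0.485  0.2513 0.0601] [0.5847 0.3672 0.076 ] [0.5349 0.3092 0.068 ]
cup 0.076 65 [0.4836 0.2518 0.0762] [0.5683 0.3653 0.0871] [0.526  0.3086 0.0816]
jig 0.02 135 [0.4067 0.3522 0.02  ] [0.4352 0.3772 0.0598] [0.421  0.3647 0.0399]
jig 0.06 86 [0.4092 0.3524 0.06  ] [0.4362 0.3833 0.0758] [0.4227 0.3679 0.0679]
jig 0.076 104 [0.4051 0.3482 0.0763] [0.441  0.3861 0.0899] [0.423  0.3671 0.0831]
jig 0.09 80 [0.4021 0.3469 0.09  ] [0.4424 0.3878 0.0991] [0.4222 0.3674 0.0946]
jig 0.02 88 [0.404  0.3461 0.0204] [0.4373 0.3793 0.0592] [0.4206 0.3627 0.0398]
jig 0.06 51 [0.4045 0.351  0.0608] [0.4398 0.3814 0.076 ] [0.4222 0.3662 0.0684]
jig 0.076 89 [0.4011 0.3452 0.0761] [0.4444 0.3875 0.09  ] [0.4228 0.3664 0.083 ]
jig 0.09 46 [0.3986 0.3451 0.0901] [0.4433 0.387  0.0975] [0.421  0.3661 0.0938]
0.044922628840217 ((0.5134094953536987, -0.013324841856956482), (0.3502616286277771, 0.13030940294265747), 86.91881561279297)
but 115 [0.51981646 0.11585721 0.06023195] [0.50526215 0.10262065 0.05502647] [0.53476918 0.12898931 0.06474506] ((0.5205358862876892, 0.11619118601083755), (0.027341799810528755, 0.026822570711374283), 67.7972412109375)
dial 140 [0.51341724 0.02092915 0.08267831] [0.4957154  0.00575731 0.06003764] [0.53547103 0.0414581  0.09067606] ((0.5125886797904968, 0.025357671082019806), (0.04227365553379059, 0.023989269509911537), 34.23176574707031)
```

View pics/tcrop.png

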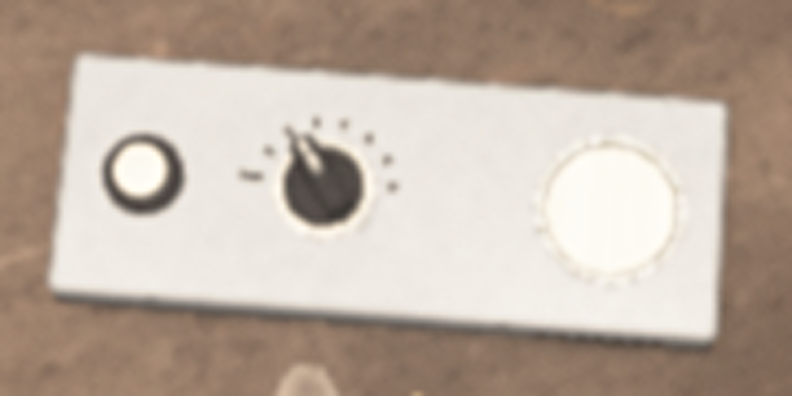

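View pics/cupcrop.png

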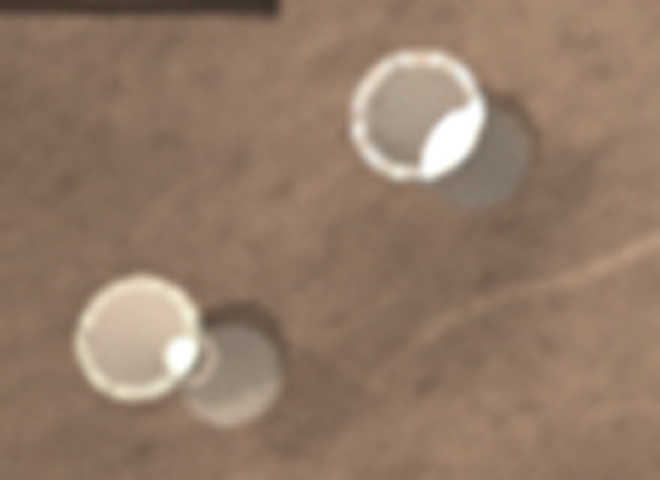

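```bash
cat > go.py <<'E'
import sys;from h import *
from scipy.spatial.transform import Rotation as Ro
s=manip.state();x,y,z,yaw=map(float,sys.argv[1:5]);q=s['tool_rot'];R=Ro.from_quat([q[1],q[2],q[3],q[0]])
d=R.inv().apply(np.array([x,y,z])-s['ee_pos'])
T=Ro.from_matrix([[np.cos(yaw),np.sin(yaw),0],[np.sin(yaw),-np.cos(yaw),0],[0,0,-1]])
print('yaw',np.arctan2(R.as_matrix()[1,0],R.as_matrix()[0,0]).round(4),'shift',d.round(4),'rot',(R.inv()*T).as_rotvec().round(4),'q',s['q'].round(2))
E
python3 go.py .5106 .2744 .15 .444
```

```text
yaw 0.4439 shift [ 0.579  -0.6781  0.0924] rot [-0.0012  0.0001 -0.0001] q [ 1.03  0.4   0.05  1.54 -0.02  1.21 -0.05]
```

The rows are not in the units I measure in: shifts go in units of 25 mm. I convert before sending: 0.386 m is 15.44, -0.3 m is -12.

>>> shift_gripper(
  rows={"x":[15.44, 15.44, 15.44, 15.44, 15.44, 15.44, 15.44, 15.44, 15.44, 15.44, 15.44], "y":[-12, -12, -12, -12, -12, -12, -12, -12, -12, -12, -12], "z":[0, 0, 0, 0, 0, 0, 0, 0, 0, 0, 0], "rx":[0, 0, 0, 0, 0, 0, 0, 0, 0, 0, 0], "ry":[0, 0, 0, 0, 0, 0, 0, 0, 0, 0, 0], "rz":[0, 0, 0, 0, 0, 0, 0, 0, 0, 0, 0]},
  finger_gap=0.085,
)

```text
time_s: 1.3
ee_pos: [0.5015, -0.1431, 0.2425]
tool_rot: [-0.001, 0.974, 0.226, 0.001]
force: [-0.6, -0.6, -0.3]
gripper_width: 0.0854
finger_force: 0.0
```

```bash
python3 go.py .5106 .2744 .15 .444
```

```text
yaw 0.4551 shift [ 0.1914 -0.3709  0.0939] rot [-0.0021 -0.0031  0.0111] q [ 0.42  0.18 -0.25  1.84  0.04  1.14 -0.96]
```

Scaled: -0.37 m is -14.8, 0.19 m is 7.6.

>>> shift_gripper(
  rows={"x":[7.6, 7.6, 7.6, 7.6, 7.6, 7.6, 7.6, 7.6, 7.6, 7.6, 7.6, 7.6], "y":[-14.8, -14.8, -14.8, -14.8, -14.8, -14.8, -14.8, -14.8, -14.8, -14.8, -14.8, -14.8], "z":[3.4, 3.4, 3.4, 3.4, 3.4, 3.4, 3.4, 3.4, 3.4, 3.4, 3.4, 3.4], "rx":[0, 0, 0, 0, 0, 0, 0, 0, 0, 0, 0, 0], "ry":[0, 0, 0, 0, 0, 0, 0, 0, 0, 0, 0, 0], "rz":[0, 0, 0, 0, 0, 0, 0, 0, 0, 0, 0, 0]},
)

```text
time_s: 2.5
ee_pos: [0.5123, 0.263, 0.1572]
tool_rot: [0.001, 0.976, 0.219, -0.0]
force: [-0.3, 0.3, 0.5]
gripper_width: 0.0847
finger_force: 0.0
```

```bash
python3 go.py .5106 .2744 .047 .444
```

```text
yaw 0.4409 shift [ 0.0034 -0.0112  0.1102] rot [ 0.0016  0.0006 -0.0031] q [-0.17  0.38 -0.48  1.8   0.2   1.01 -1.86]
```

Scaled: 0.11 m is 4.4, 0.09 m is 3.6.

>>> shift_gripper(
  rows={"x":[0.136, 0.136, 0.136, 0.136, 0.136, 0.136], "y":[-0.44, -0.44, -0.44, -0.44, -0.44, -0.44], "z":[0.4, 2, 3.6, 4.4, 4.4, 4.4], "rx":[0, 0, 0, 0, 0, 0], "ry":[0, 0, 0, 0, 0, 0], "rz":[0, 0, 0, 0, 0, 0]},
)

```text
time_s: 3.1
ee_pos: [0.5102, 0.2768, 0.0474]
tool_rot: [-0.0, 0.976, 0.22, 0.0]
force: [-0.2, -0.7, 0.4]
gripper_width: 0.085
finger_force: 0.0
```

>>> shift_gripper(
  rows={"x":[0, 0, 0, 0, 0, 0], "y":[0, 0, 0, 0, 0, 0], "z":[0, 0, 0, 0, 0, 0], "rx":[0, 0, 0, 0, 0, 0], "ry":[0, 0, 0, 0, 0, 0], "rz":[0, 0, 0, 0, 0, 0]},
  finger_gap=0.03,
  grip_n=30,
)

```text
time_s: 3.7
ee_pos: [0.5111, 0.2771, 0.0487]
tool_rot: [-0.0, 0.975, 0.22, 0.001]
force: [0.4, -1.5, 6.5]
gripper_width: 0.0447
finger_force: 30.1
```

```bash
python3 go.py .5106 .2744 .047 .444
```

```text
yaw 0.4436 shift [-0.0016  0.0023  0.0017] rot [ 0.0004 -0.0025 -0.0004] q [-0.23  0.52 -0.44  1.87  0.3   0.81 -1.95]
```

Scaled: -0.1 m is -4, -0.07 m is -2.8.

>>> shift_gripper(
  rows={"x":[0, 0, 0, 0, 0], "y":[0, 0, 0, 0, 0], "z":[-1.2, -2.8, -4, -4, -4], "rx":[0, 0, 0, 0, 0], "ry":[0, 0, 0, 0, 0], "rz":[0, 0, 0, 0, 0]},
)

```text
time_s: 4.2
ee_pos: [0.5099, 0.2766, 0.1474]
tool_rot: [0.0, 0.975, 0.22, 0.0]
force: [0.4, -1.7, -1.3]
gripper_width: 0.0445
finger_force: 31.1
```

```bash
python3 go.py .5072 -.1282 .14 .444
```

```text
yaw 0.4438 shift [-0.1762  0.3645  0.0075] rot [ 0.0004 -0.0005 -0.0002] q [-0.19  0.4  -0.48  1.8   0.22  1.   -1.88]
```

Scaled: 0.1 m is 4, -0.02 m is -0.8.

>>> shift_gripper(
  rows={"x":[-0.4, -1.2, -2, -2.8, -3.6, -4.4, -5.2, -6, -6.6, -6.88, -7.04, -7.04], "y":[0.8, 2.2, 4, 5.6, 7.2, 8.8, 10.6, 12.4, 13.6, 14.2, 14.58, 14.58], "z":[-0.8, -0.8, -0.8, -0.8, -0.8, -0.8, -0.8, -0.8, -0.8, -0.8, -0.8, -0.8], "rx":[0, 0, 0, 0, 0, 0, 0, 0, 0, 0, 0, 0], "ry":[0, 0, 0, 0, 0, 0, 0, 0, 0, 0, 0, 0], "rz":[0, 0, 0, 0, 0, 0, 0, 0, 0, 0, 0, 0]},
)

```text
time_s: 5.4
ee_pos: [0.5065, -0.129, 0.1659]
tool_rot: [-0.0, 0.976, 0.219, -0.001]
force: [0.2, 0.1, -1.8]
gripper_width: 0.0443
finger_force: 31.2
```

>>> shift_gripper(
  rows={"x":[0, 0], "y":[0, 0], "z":[0, 0], "rx":[0, 0], "ry":[0, 0], "rz":[0, 0]},
)

```text
time_s: 5.6
ee_pos: [0.5075, -0.1261, 0.167]
tool_rot: [-0.0, 0.975, 0.221, -0.0]
force: [-0.1, 0.8, -1.3]
gripper_width: 0.0445
finger_force: 31.2
```

```bash
python3 - <<'E'
from h import *
c=cam('top'); cv2.imwrite('pics/hold.png',cv2.resize(c['frame'][150:300,200:440],None,fx=3.2,fy=3.2)[...,::-1])
E
python3 go.py .5072 -.1282 .096 .444
```

```text
yaw 0.4466 shift [-0.0012  0.0016  0.0711] rot [-0.0006  0.      0.0026] q [ 0.42  0.26 -0.3   1.92  0.09  0.98 -1.05]
```

View pics/hold.png

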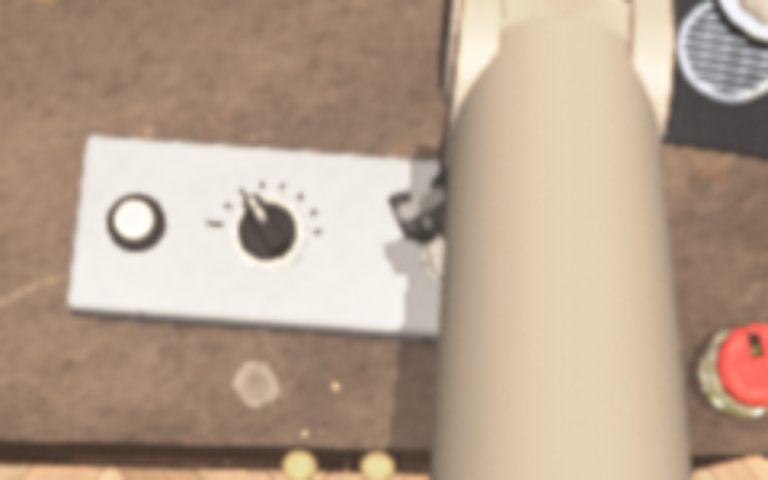

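The arm hides the plate. The dial pointer at (250,200) is still on click 2. Lowering the cup now.

>>> shift_gripper(
  rows={"x":[-0.048, -0.048, -0.048, -0.048, -0.048], "y":[0.064, 0.064, 0.064, 0.064, 0.064], "z":[1.2, 2.2, 2.6, 2.68, 2.68], "rx":[0, 0, 0, 0, 0], "ry":[0, 0, 0, 0, 0], "rz":[0, 0, 0, 0, 0]},
)

```text
time_s: 6.15
ee_pos: [0.5077, -0.1295, 0.1008]
tool_rot: [0.0, 0.975, 0.221, 0.0]
force: [0.0, -0.8, -0.6]
gripper_width: 0.0446
finger_force: 31.2
```

>>> shift_gripper(
  rows={"x":[0, 0, 0, 0], "y":[0, 0, 0, 0], "z":[0.04, 0.08, 0.12, 0.12], "rx":[0, 0, 0, 0], "ry":[0, 0, 0, 0], "rz":[0, 0, 0, 0]},
)

```text
time_s: 6.55
ee_pos: [0.5072, -0.13, 0.0976]
tool_rot: [0.0, 0.975, 0.22, 0.0]
force: [-0.3, -0.9, -1.0]
gripper_width: 0.0447
finger_force: 31.2
```

Scaled: 0.002 m is 0.08, 0.001 m is 0.04.

>>> shift_gripper(
  rows={"x":[0, 0, 0], "y":[0, 0, 0], "z":[0.04, 0.08, 0.08], "rx":[0, 0, 0], "ry":[0, 0, 0], "rz":[0, 0, 0]},
)

```text
time_s: 6.85
ee_pos: [0.507, -0.13, 0.0951]
tool_rot: [-0.0, 0.975, 0.22, -0.0]
force: [1.2, -0.3, -1.3]
gripper_width: 0.0449
finger_force: 31.2
```

>>> shift_gripper(
  rows={"x":[0, 0, 0], "y":[0, 0, 0], "z":[0.032, 0.06, 0.06], "rx":[0, 0, 0], "ry":[0, 0, 0], "rz":[0, 0, 0]},
)

```text
time_s: 7.15
ee_pos: [0.5076, -0.1299, 0.0947]
tool_rot: [0.0, 0.975, 0.22, 0.0]
force: [-1.9, 0.1, 6.3]
gripper_width: 0.0446
finger_force: 31.0
```

Contact came at the expected height. Releasing and rising.

>>> shift_gripper(
  rows={"x":[0, 0, 0, 0, 0], "y":[0, 0, 0, 0, 0], "z":[0, 0, 0, 0, 0], "rx":[0, 0, 0, 0, 0], "ry":[0, 0, 0, 0, 0], "rz":[0, 0, 0, 0, 0]},
  finger_gap=0.085,
)

```text
time_s: 7.65
ee_pos: [0.5071, -0.13, 0.0937]
tool_rot: [0.0, 0.975, 0.22, -0.0]
force: [0.1, 0.6, -0.1]
gripper_width: 0.0848
finger_force: 0.0
```

>>> shift_gripper(
  rows={"x":[0, 0, 0, 0, 0], "y":[0, 0, 0, 0, 0], "z":[-0.8, -2, -3.2, -3.6, -3.6], "rx":[0, 0, 0, 0, 0], "ry":[0, 0, 0, 0, 0], "rz":[0, 0, 0, 0, 0]},
)

```text
time_s: 8.15
ee_pos: [0.5082, -0.1302, 0.1852]
tool_rot: [0.001, 0.975, 0.22, 0.002]
force: [-0.4, 0.7, 0.2]
gripper_width: 0.0853
finger_force: 0.0
```

```bash
python3 go.py .5153 .0216 .13 .576
```

```text
yaw 0.4437 shift [ 0.0715 -0.1342  0.055 ] rot [ 0.0026 -0.0024 -0.1324] q [ 0.43  0.24 -0.31  1.9   0.08  1.01 -1.04]
```

>>> shift_gripper(
  rows={"x":[0.8, 1.6, 2.4, 2.86, 2.86, 2.86, 2.86], "y":[-1.6, -3.2, -4.8, -5.36, -5.36, -5.36, -5.36], "z":[0, 0, 0, 0.8, 2.2, 2.2, 2.2], "rx":[0, 0, 0, 0, 0, 0, 0], "ry":[0, 0, 0, 0, 0, 0, 0], "rz":[-0.04, -0.08, -0.132, -0.132, -0.132, -0.132, -0.132]},
)

```text
time_s: 8.85
ee_pos: [0.5129, 0.0212, 0.1275]
tool_rot: [-0.0, 0.959, 0.284, -0.002]
force: [0.2, -0.4, 0.5]
gripper_width: 0.085
finger_force: 0.0
```

```bash
python3 go.py .5153 .0216 .073 .576;python3 - <<'E'
from h import *
c=cam('top'); W=cloud(c); m=(W[...,2]>.118)&(W[...,2]<.136)&(W[...,0]<.56)&(W[...,0]>.46)&(W[...,1]<-.09)&(W[...,1]>-.17)
w=W[m]; print(len(w)); 
if len(w): print(w.min(0),w.max(0))
cv2.imwrite('pics/placed.png',cv2.resize(c['frame'][150:300,200:440],None,fx=3.2,fy=3.2)[...,::-1])
E
```

```text
yaw 0.5753 shift [0.0024 0.0011 0.0545] rot [-0.0018  0.0033 -0.0007] q [ 0.22  0.3  -0.41  1.97  0.15  0.9  -1.26]
93
[ 0.48380542 -0.1557265   0.11808431] [ 0.53017896 -0.1107614   0.13145908]
```

View pics/placed.png

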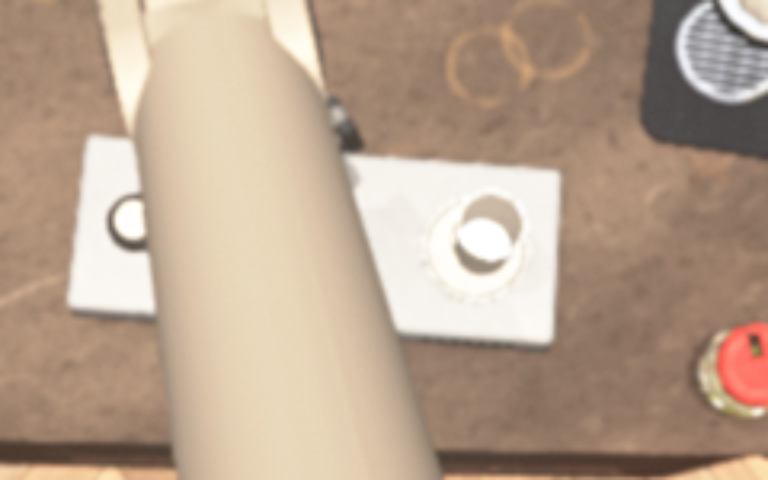

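The cup stands upright in the ring with its rim at (490,225). Its centre is about (0.507,-0.133), 5 mm off the plate centre. On to the dial.

Scaled: 0.0545 m is 2.18, 0.045 m is 1.8.

>>> shift_gripper(
  rows={"x":[0.08, 0.08, 0.08, 0.08, 0.08], "y":[0.04, 0.04, 0.04, 0.04, 0.04], "z":[0.8, 1.8, 2.18, 2.18, 2.18], "rx":[0, 0, 0, 0, 0], "ry":[0, 0, 0, 0, 0], "rz":[0, 0, 0, 0, 0]},
)

```text
time_s: 9.4
ee_pos: [0.5173, 0.0218, 0.0754]
tool_rot: [0.0, 0.959, 0.284, 0.001]
force: [-0.4, 0.6, 0.4]
gripper_width: 0.0852
finger_force: 0.0
```

>>> shift_gripper(
  rows={"x":[0, 0, 0, 0, 0, 0, 0, 0], "y":[0, 0, 0, 0, 0, 0, 0, 0], "z":[0, 0, 0, 0, 0, 0, 0, 0], "rx":[0, 0, 0, 0, 0, 0, 0, 0], "ry":[0, 0, 0, 0, 0, 0, 0, 0], "rz":[0, 0, 0, 0, 0, 0, 0, 0]},
  finger_gap=0.008,
  grip_n=25,
)

```text
time_s: 10.2
ee_pos: [0.516, 0.0227, 0.0746]
tool_rot: [-0.0, 0.959, 0.284, -0.0]
force: [-2.8, 3.1, 6.4]
gripper_width: 0.0133
finger_force: 28.4
```

```bash
python3 go.py .5153 .0216 .073 1.45
```

```text
yaw 0.5763 shift [-0.0012  0.0005  0.0016] rot [-8.000e-04  0.000e+00 -8.737e-01] q [ 0.2   0.38 -0.39  2.01  0.2   0.79 -1.3 ]
```

>>> shift_gripper(
  rows={"x":[0, 0, 0, 0, 0, 0, 0, 0, 0, 0, 0, 0], "y":[0, 0, 0, 0, 0, 0, 0, 0, 0, 0, 0, 0], "z":[0, 0, 0, 0, 0, 0, 0, 0, 0, 0, 0, 0], "rx":[0, 0, 0, 0, 0, 0, 0, 0, 0, 0, 0, 0], "ry":[0, 0, 0, 0, 0, 0, 0, 0, 0, 0, 0, 0], "rz":[-0.1, -0.2, -0.3, -0.4, -0.5, -0.6, -0.7, -0.78, -0.82, -0.84, -0.84, -0.84]},
)

```text
time_s: 11.4
ee_pos: [0.5151, 0.0235, 0.0746]
tool_rot: [-0.001, 0.759, 0.651, -0.001]
force: [-5.2, 3.2, 8.8]
gripper_width: 0.0132
finger_force: 28.8
```

```bash
python3 go.py .5153 .0216 .073 1.416; python3 -c "
from h import *;print(manip.state()['ft_torque'])"
```

```text
yaw 1.4165 shift [-0.0018  0.0005  0.0016] rot [-0.0027 -0.0006  0.0005] q [ 0.35  0.41 -0.57  2.    0.3   0.81 -0.55]
[0.6772703  1.11402519 0.03244316]
```

>>> shift_gripper(
  rows={"x":[0, 0, 0, 0], "y":[0, 0, 0, 0], "z":[0, 0, 0, 0], "rx":[0, 0, 0, 0], "ry":[0, 0, 0, 0], "rz":[-0.03, -0.06, -0.08, -0.08]},
)

```text
time_s: 11.8
ee_pos: [0.5151, 0.0239, 0.0747]
tool_rot: [-0.002, 0.734, 0.679, -0.0]
force: [-5.2, 4.6, 8.1]
gripper_width: 0.0134
finger_force: 57.6
```

```bash
python3 go.py .5153 .0216 .073 1.416; python3 -c "
from h import *;print(manip.state()['ft_torque'])"
```

```text
yaw 1.4919 shift [-0.0023  0.0004  0.0016] rot [-0.0032 -0.0025  0.0759] q [ 0.36  0.41 -0.59  2.    0.31  0.82 -0.48]
[ 0.98175577  1.14488227 -0.99944009]
```

Torque jumped to 1 N m, so that is the stop. Now turning clockwise three clicks (to yaw ≈ 0.156).

>>> shift_gripper(
  rows={"x":[0, 0, 0, 0, 0, 0, 0, 0, 0, 0, 0, 0], "y":[0, 0, 0, 0, 0, 0, 0, 0, 0, 0, 0, 0], "z":[0, 0, 0, 0, 0, 0, 0, 0, 0, 0, 0, 0], "rx":[0, 0, 0, 0, 0, 0, 0, 0, 0, 0, 0, 0], "ry":[0, 0, 0, 0, 0, 0, 0, 0, 0, 0, 0, 0], "rz":[0.08, 0.18, 0.28, 0.38, 0.48, 0.58, 0.68, 0.78, 0.88, 0.98, 1.08, 1.18]},
)

```text
time_s: 13.0
ee_pos: [0.5162, 0.0224, 0.0746]
tool_rot: [-0.0, 0.988, 0.155, -0.0]
force: [-2.7, 0.8, 4.5]
gripper_width: 0.0133
finger_force: 28.3
```

>>> shift_gripper(
  rows={"x":[0, 0, 0, 0, 0], "y":[0, 0, 0, 0, 0], "z":[0, 0, 0, 0, 0], "rx":[0, 0, 0, 0, 0], "ry":[0, 0, 0, 0, 0], "rz":[0.08, 0.14, 0.16, 0.16, 0.16]},
)

```text
time_s: 13.5
ee_pos: [0.5163, 0.0222, 0.0745]
tool_rot: [0.0, 0.997, 0.078, -0.0]
force: [-2.2, 1.2, 4.8]
gripper_width: 0.0134
finger_force: 28.5
```

```bash
python3 go.py .5153 .0216 .073 .156; python3 -c "
from h import *;print(manip.state()['ft_torque'])"
```

```text
yaw 0.1567 shift [-0.001   0.0004  0.0015] rot [0.     0.0003 0.0007] q [ 0.12  0.37 -0.3   2.01  0.15  0.78 -1.68]
[0.267965   0.55089533 0.01131851]
```

Release, rise and go to the button, then check the dial.

>>> shift_gripper(
  rows={"x":[0, 0, 0, 0, 0], "y":[0, 0, 0, 0, 0], "z":[0, 0, 0, 0, 0], "rx":[0, 0, 0, 0, 0], "ry":[0, 0, 0, 0, 0], "rz":[0, 0, 0, 0, 0]},
  finger_gap=0.085,
)

```text
time_s: 14.0
ee_pos: [0.5164, 0.0219, 0.0742]
tool_rot: [0.0, 0.997, 0.078, -0.0]
force: [-0.2, -0.4, -0.6]
gripper_width: 0.0844
finger_force: 0.0
```

>>> shift_gripper(
  rows={"x":[0, 0, 0, 0], "y":[0, 0, 0, 0], "z":[-0.8, -2, -3.2, -3.2], "rx":[0, 0, 0, 0], "ry":[0, 0, 0, 0], "rz":[0, 0, 0, 0]},
)

```text
time_s: 14.4
ee_pos: [0.5196, 0.0224, 0.1584]
tool_rot: [0.0, 0.997, 0.078, 0.004]
force: [1.2, 0.6, -0.5]
gripper_width: 0.0852
finger_force: 0.0
```

```bash
python3 go.py .5204 .30 .16 .156
```

```text
yaw 0.1558 shift [ 0.0439 -0.2741 -0.0016] rot [ 0.0011 -0.0086 -0.0002] q [ 0.15  0.26 -0.32  1.94  0.1   0.95 -1.63]
```

>>> shift_gripper(
  rows={"x":[0.2, 0.4, 0.8, 1.2, 1.4, 1.4, 1.4], "y":[-1.6, -3.2, -4.8, -6.4, -8, -8, -8], "z":[0, 0, 0, 0, 0, 0, 0], "rx":[0, 0, 0, 0, 0, 0, 0], "ry":[0, 0, 0, 0, 0, 0, 0], "rz":[0, 0, 0, 0, 0, 0, 0]},
  finger_gap=0.0,
)

```text
time_s: 15.1
ee_pos: [0.5191, 0.226, 0.1534]
tool_rot: [0.0, 0.997, 0.079, -0.001]
force: [-0.2, -0.7, 0.3]
gripper_width: 0.0
finger_force: 0.0
```

```bash
python3 go.py .5204 .1165 .085 .156; python3 - <<'E'
from h import *
c=cam('top'); cv2.imwrite('pics/dial.png',cv2.resize(c['frame'][180:270,210:390],None,fx=4.4,fy=4.4,interpolation=cv2.INTER_CUBIC)[...,::-1])
W=cloud(c); u,v=284,222; w=W[v-18:v+18,u-18:u+18].reshape(-1,3); w=w[(w[:,2]>.075)&(w[:,2]<.1)&(np.hypot(w[:,0]-.5153,w[:,1]-.0216)<.03)]
print(len(w),cv2.minAreaRect(w[:,:2].astype(np.float32)))
E
```

```text
yaw 0.1588 shift [-0.0159  0.1083  0.0685] rot [0.0003 0.0013 0.0028] q [-0.16  0.36 -0.4   1.83  0.16  0.99 -2.04]
120 ((0.5148648023605347, 0.021176021546125412), (0.04097164422273636, 0.013999438844621181), 9.16960334777832)
```

View pics/dial.png

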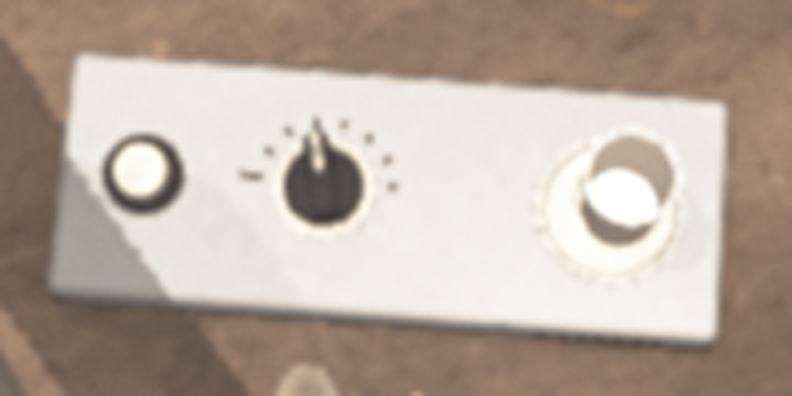

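The pointer is at the third mark after the stop (316,122). The bar is at 0.160 rad against the expected 0.156, so this is click 3. The cup is still upright on the plate at (620,190). Pressing the button next.

Scaled: 0.085 m is 3.4, 0.108 m is 4.32.

>>> shift_gripper(
  rows={"x":[-0.2, -0.48, -0.64, -0.64, -0.64, -0.64], "y":[1.6, 3.4, 4.32, 4.32, 4.32, 4.32], "z":[0.8, 1.6, 2.4, 2.74, 2.74, 2.74], "rx":[0, 0, 0, 0, 0, 0], "ry":[0, 0, 0, 0, 0, 0], "rz":[0, 0, 0, 0, 0, 0]},
)

```text
time_s: 15.75
ee_pos: [0.5213, 0.1167, 0.0863]
tool_rot: [-0.0, 0.997, 0.078, 0.0]
force: [0.4, 1.1, 0.0]
gripper_width: -0.0001
finger_force: 0.0
```

>>> shift_gripper(
  rows={"x":[0, 0, 0, 0], "y":[0, 0, 0, 0], "z":[0.24, 0.48, 0.64, 0.64], "rx":[0, 0, 0, 0], "ry":[0, 0, 0, 0], "rz":[0, 0, 0, 0]},
)

```text
time_s: 16.15
ee_pos: [0.521, 0.1168, 0.0697]
tool_rot: [-0.0, 0.997, 0.078, 0.0]
force: [-0.6, 0.8, 2.4]
gripper_width: -0.0002
finger_force: 1.4
```

>>> shift_gripper(
  rows={"x":[0, 0, 0, 0, 0], "y":[0, 0, 0, 0, 0], "z":[0.08, 0.16, 0.24, 0.24, 0.24], "rx":[0, 0, 0, 0, 0], "ry":[0, 0, 0, 0, 0], "rz":[0, 0, 0, 0, 0]},
)

```text
time_s: 16.65
ee_pos: [0.5211, 0.1168, 0.0659]
tool_rot: [-0.0, 0.997, 0.078, 0.0]
force: [-5.6, 0.6, 17.7]
gripper_width: 0.0
finger_force: 8.7
```

The button hit its bottom stop (17.7 N at 5 to 6 mm of travel). Now rising clear.

>>> shift_gripper(
  rows={"x":[0, 0, 0, 0, 0, 0, 0, 0], "y":[0, 0, 0, -1.6, -3.2, -4, -4, -4], "z":[-0.4, -1.6, -3.2, -4.4, -4.4, -4.4, -4.4, -4.4], "rx":[0, 0, 0, 0, 0, 0, 0, 0], "ry":[0, 0, 0, 0, 0, 0, 0, 0], "rz":[0, 0, 0, 0, 0, 0, 0, 0]},
)

```text
time_s: 17.45
ee_pos: [0.5052, 0.2136, 0.1732]
tool_rot: [0.001, 0.997, 0.078, -0.0]
force: [-0.4, -0.4, -0.5]
gripper_width: 0.0
finger_force: 0.0
```

```bash
python3 - <<'E'
from h import *
c=cam('top'); cv2.imwrite('pics/end.png',c['frame'][...,::-1])
W=cloud(c);w=W[201:237,224:260].reshape(-1,3); w=w[(w[:,2]>.052)&(w[:,2]<.07)]; print(len(w),np.median(w[:,2]))
w=W[204:240,266:302].reshape(-1,3); w=w[(w[:,2]>.075)&(w[:,2]<.1)&(np.hypot(w[:,0]-.5153,w[:,1]-.0216)<.03)]
print(cv2.minAreaRect(w[:,:2].astype(np.float32)))
E
```

```text
157 0.05956901923696185
((0.5149163603782654, 0.021152522414922714), (0.04115881025791168, 0.013879873789846897), 8.590858459472656)
```

View pics/end.png

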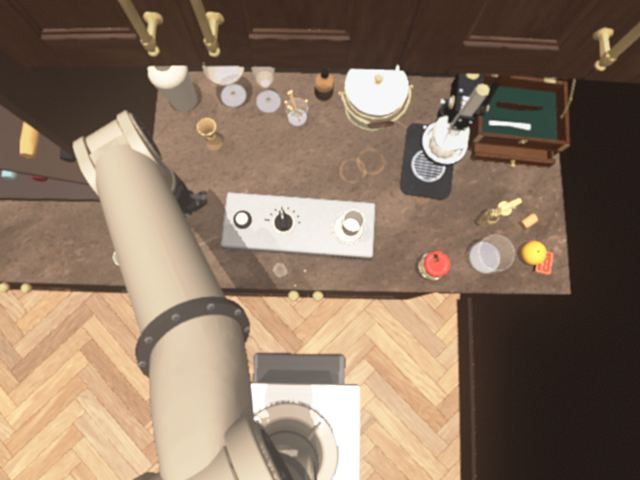

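The final view shows the cup upright on the plate (352,225), the dial on click 3 (283,218) and the button up (242,219). The jar (435,264) and glass (490,255) have not moved, and the jigger's edge is visible at (117,258).

```bash
python3 -c "
from workcell import manip;print(manip.sign_off())"
```

```text
the job is handed in; nothing more can be done
None
```

I handed the job in at about 17.5 s: the cup is standing on the plate, the dial is on click three from its stop, and the start button was pressed fully and came back up; the jar and glass haven't moved, and the jigger was mostly hidden by the arm in the last picture.

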